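Charge the stone tumbler and hold its key switch on

ROBOT

A 7-joint arm with a two-finger parallel gripper is mounted at the origin on the work surface. World frame = base frame: x ahead of the robot, y to its left, z up, the work surface at z = 0. Lengths are in m, angles in rad, forces in N, time in s.
With the tool pointing down it reaches from about 0.35 to 0.9 m from the base axis. Payload 8.1 kg.
Tool frame: the origin (TCP) lies at the centre of the arm's flange, where the gripper is bolted on; the fingertips stand 178 mm ahead of it and the grasp point (between the pads) lies 159 mm ahead of it; z points along the fingers, y is the line along which they close (so a half turn about z gives the same grasp; the last joint's range is limited). The gripper opens to 92 mm and grips with 3 to 60 N. Pads are 19 mm wide; open, the fingers measure 130 mm over their backs; the gripper's body (75 mm by 190 mm) begins 47 mm behind the grasp point.
Start: joints at [1.093, 0.434, 0.025, 1.573, -0.012, 1.134, -0.075], TCP at [0.229, -0.582, 0.405] pointing down, gripper open.
Joint ranges: [-2.62, 2.62], [-0.44, 2.09], [-1.27, 1.32], [0.08, 2.57], [-1.32, 4.46], [0.12, 2], [-2.74, 2.74]. Speed limits (rad/s): [2.22, 2.22, 3.01, 3.01, 3.14, 3.14, 3.14].

INTERFACE

Orientations are given as a rotation vector (axis times angle).
In Python, from cell import arm gives the robot as it stands. The module is installed in compiled form; this text tells all that it offers.
- The arm moves only by the shell command python3 -m inch 'ROWS' [FORCE]. ROWS is text: rows parted by semicolons, each of 5 numbers parted by spaces: the shift along the tool's x, y, z in m, then the turn about the tool's z in rad, then the finger opening in m, from 0 to 0.0918. In form: x y z roll fingers; .... A call has 1 to 5 rows; each row is the pose to reach, as a shift and turn from the pose commanded when the call began, along the tool's axes at that moment; what a row does not reach only later rows make up. A row lasts 1/10 s, in which the tool goes at most 50 mm and 8.59 degrees, less where a joint would pass 70% of its speed; a pose out of reach is approached as far as the arm can. A call with a gripper value outside its range is refused whole. The fingers move at their own pace and stop on an object; FORCE is the grip in N (left out, the last holds). Time passes only in rows, so rows that repeat a pose let the fingers close. It gives the time, the measured TCP pose, the force, the opening and the grip force at its end, in the units of the state.
- arm.observe(): the state, without advancing time (a new reading comes with each control period).
- arm.get_image(name): name is "side" or "top" or "wrist"; returns the picture (420x560x3 uint8, red, green, blue); there is no depth.
- arm.get_calibration(name): a dict with "intrinsics" (3x3 intrinsics, pixels), "distortion" ([k1, k2, p1, p2, k3] as OpenCV has them; the pictures are not rectified), "pose" (4x4, takes a point from camera to world coordinates). Camera axes: x right, y up, looking along -z (the intrinsics and any distortion apply to the point x, -y, -z); pixel columns grow to the right and rows downward; lengths in m; the calibration is good to about 2 mm. A picture is of the moment at which its call begins: read the wrist's pose just before it. get_calibration takes no time and is no camera call; for the wrist camera it gives the pose at the moment of the call.
- arm.sign_off(): hands the job in; it is judged then, once.
Trained networks look in the newest picture that a camera, given by its name, has taken for a name from the list of things; names that differ only in an ending like _2 or _b are one class to them, and where a whole thing is asked for, a point or a joint stands for the part that bears it (a point fixed in the world has none). Each returns a list of dicts, best first, with "conf" (0 to 1); they miss things now and then, are a little off and sometimes report something else, mostly with a low value. They report only what shows in the picture. A call takes as long as a camera call.
- arm.look_for(camera, query): "point" ([row, column] in pixels, amid what is visible of it).
- arm.silhouettes(camera, query): "region" (420x560 bool, what is visible of it) and "point" ([row, column] in pixels, amid what is visible of it).
- arm.place_of(camera, query): "point" ([row, column] in pixels: a listed point, or the origin of a listed thing).
The state is a dict: "clock": time; "joints": joint angles; "dq": joint speeds; "joint_efforts": joint torques, N m; "position": TCP position; "ee_rot": TCP orientation; "force": force on the tool from outside, world axes, zero at the start; "ft_torque": the same for the moment, N m; "width": opening from 0.0 (shut) to 1.0 (fully open); "gripper_force": force on a finger pad.
Only numpy, scipy, OpenCV 4.12 (cv2) and the standard library are available. Lean on these libraries where they do the work, as an engineer would, in place of code of your own. Each camera call takes 0.05 s, during which the arm holds its last target. There are 200 camera calls.

TASK

Tip up the tumbler's hinged tray so that all four rough stones slide into the bowl. Then take the key from its stand, work it past the stiff pins fully home into the lock on the console, turn it a full quarter turn clockwise to its stop and keep hold of it there: the switch springs back, so finish while gripping the turned key. Leave the copper disc, the jar and the loupe alone.

Things in the scene. Friction and masses are not known exactly. Their poses are not given: they have to be found in the camera images.
- tumbler: Stone tumbler fixed to the table: grey base 150 x 160 x 50 mm with a round black bowl on it (outside diameter 156 mm, wall 4 mm, rim 122 mm above the table). Origin under the bowl's centre at table height, z up; its -x axis points along the tray from the bowl to the handle. Its yaw varies.
- tray (a joint): Angle of the aluminium tip tray, rad: 0 level, grows as the handle is lifted, stop at 1.2. Tray 105 long, 96 wide, side and rear walls 20 mm high, open towards the bowl, 0.25 kg, hinged at its open lip above the bowl's rim. The stones slide off between about 0.5 and 0.9 rad. Let go, it sinks back level slowly by itself.
- tray_hinge (a point): Middle of the tray's hinge line, 125 mm above the table, 66 mm to -x of the tumbler's origin (tumbler frame). The hinge line runs along the tumbler's y axis.
- tray_handle (a point): Centre of the tray's handle: black round bar, diameter 16, length 40 mm, parallel to the hinge, on a 12 mm stem 34 mm behind the tray's rear wall. With the tray level it is 139 mm from the hinge line and 10 mm higher (135 mm above the table); it swings with the tray. Pinched on its flat ends (40 mm apart) it pivots between the fingers.
- bowl_floor (a point): Centre of the bowl's inner floor, 55 mm above the table, 67 mm below the rim.
- stone0: Rough pale stone, a chunky faceted lump about 25 mm wide and 21 mm high, 20 g, loose on the tray. Origin at the centre of its underside.
- stone1: Like stone0, about 27 mm wide, 19 mm high.
- stone2: Like stone0, about 24 mm wide, 23 mm high.
- stone3: Like stone0, about 25 mm wide, 18 mm high.
- key_stand: Fixed wooden block 70 x 60 x 50 mm with an upright slot 16 x 8 mm (long way along its x), 44 mm deep; the key hangs in it with the head resting on the block's top. Origin at the centre of its underside. May change places with the console.
- key: Loose key, 60 g, upright, blade down, turned as its stand is. Origin at the middle of the blade's foot, z up, x along the blade's width. From the foot up: steel blade 14 (x) x 6 (y) mm, foot rounded, 22 mm high; round neck 6 mm thick, 15 mm; flat aluminium head with a dark spot, 32 (x) x 10 (y) mm, 36 mm high (37 to 73 mm above the foot). Either way round fits.
- console: Fixed grey key-switch box 110 x 110 mm, top 58 mm above the table, steel lock in the middle. Origin at the centre of its underside. Two stiff sprung pins in the lock, 10 to 25 mm below the plate, resist the blade with about 10 N: push on with small twists of 0.05 to 0.1 rad. The lock plate stops turning until the key is within about 3 mm of home.
- keyway (a point): Centre of the slot in the fixed steel lock plate, at its top face, 64 mm above the table; x along the slot (45 degrees to the console's sides), z up. Slot 16 x 8 mm, mouth flared to 22 x 14. It takes the key upright, from above. Fully home, the key's head rests on the plate and its foot is 37 mm below this point. Does not turn with the key.
- switch (a joint): Angle of the lock's inner barrel, rad: 0 at rest, grows as the key is turned clockwise seen from above, stop at 1.57. A spring pulls it back with 0.04 to 0.12 N m. The key has about 0.15 rad of play in it, so the key itself must turn a little farther than the barrel.
- lap: Bystander: flat copper lapping disc, 150 mm in diameter, 8 mm thick, fixed to the table. Origin at the centre of its underside.
- jar: Bystander: small glass jar with a metal cap, 48 mm in diameter, 60 mm high, loose. Origin at the centre of its underside.
- loupe: Bystander: folding aluminium loupe standing open, 40 x 34 x 40 mm, loose. Origin at the centre of its underside.

How it is judged:
On the way, in this order (a step that is already met when the one before it is completed fails the run):
1. the tray is being tipped: raised past 0.25 rad (value of joint tray above 0.25 rad).
2. all four stones lie in the bowl (horizontal distance between each of stone0, stone1, stone2, stone3 and bowl_floor below 0.072 m and z of stone0 in the frame of bowl_floor between -0.01 and 0.06 m and z of stone1 in the frame of bowl_floor between -0.01 and 0.06 m and z of stone2 in the frame of bowl_floor between -0.01 and 0.06 m and z of stone3 in the frame of bowl_floor between -0.01 and 0.06 m), for 0.2 s.
3. the key is fully home in the lock (within 2.5 mm), not yet turned (z of key in the frame of keyway below -0.0345 m and horizontal distance between key and keyway below 0.004 m and angle between key's own z axis and vertical below 0.15 rad and value of joint switch below 0.4 rad), for 0.05 s.
At the end, for the whole second after the job is handed in: All four stones in the bowl (within 72 mm of its axis, below the rim); key home in the lock (foot within 2.5 mm of full depth 37 mm, within 4 mm of the axis, leaning under 0.15 rad); switch held turned beyond 1.3 rad; fingers gripping the key with more than 2 N (all of step 2 and z of key in the frame of keyway below -0.0345 m and horizontal distance between key and keyway below 0.004 m and angle between key's own z axis and vertical below 0.15 rad and value of joint switch above 1.3 rad and contact force between the fingers and key above 2 N); the arm keeps its last pose, push and grip.
It fails at once if the jar is pushed more than 20 mm or tipped (distance of jar from where it was at the start of the episode above 0.02 m or angle between jar's own z axis and vertical above 0.5 rad).
It fails at once if the loupe is pushed more than 20 mm or tipped (distance of loupe from where it was at the start of the episode above 0.02 m or angle between loupe's own z axis and vertical above 0.5 rad).
It fails at once if the robot presses on the copper disc (over 3 N) (contact force between any of the arm, the fingers and lap above 3 N).
It also fails if it takes over 64 s, if anything falls off the work surface, if the arm or the gripper's body presses on something with over 40 N, if the wrist force passes 120 N, or if a joint passes its speed limit or range.

## Working session

There is one attempt and no reset: what is moved stays moved. The work goes in short steps, Python scripts to look and compute and a shell command to move; the robot and the scene stay as the last step left them, time stands still between calls to the robot, and variables do not carry over. Pictures are saved under pics/ and viewed, at most 10 in all, crops included, and the job is handed in when it is done.

```bash
mkdir -p pics; cat > h.py <<'E'
import numpy as np, cv2
from cell import arm
from scipy.spatial.transform import Rotation as R
def ray(cal,pt):
    K=np.array(cal["intrinsics"],float);d=np.array(cal["distortion"],float);T=np.array(cal["pose"])
    u=cv2.undistortPoints(np.array([[[pt[1],pt[0]]]],float),K,d)[0,0]
    v=T[:3,:3]@np.array([u[0],-u[1],-1.0]);return T[:3,3],v/np.linalg.norm(v)
def onz(cal,pt,z):
    o,v=ray(cal,pt);return o+v*(z-o[2])/v[2]
def tri(rs):
    A=0;b=0
    for o,v in rs:
        P=np.eye(3)-np.outer(v,v);A=A+P;b=b+P@o
    return np.linalg.solve(A,b)
def shot(c):
    im=arm.get_image(c);return im
def save(im,n): cv2.imwrite("pics/"+n,cv2.cvtColor(im,cv2.COLOR_RGB2BGR))
def delta(target):
    s=arm.observe();Rm=R.from_rotvec(s["ee_rot"]).as_matrix()
    return Rm.T@(np.array(target)-np.array(s["position"]))
E
python3 - <<'E'
from h import *
s=arm.observe();print({k:np.round(v,3) for k,v in s.items()})
print(np.round(R.from_rotvec(s["ee_rot"]).as_matrix(),3))
Z={"tumbler":0,"tray_hinge":.125,"tray_handle":.135,"bowl_floor":.055,"key_stand":0,"key":.006,"console":0,"keyway":.064,"lap":0,"jar":0,"loupe":0}
ims=[]
for c in("side","top"):
    im=shot(c);ims.append(im);cal=arm.get_calibration(c)
    print(c,np.round(cal["pose"],2).tolist())
    for n,z in Z.items():
        for r in arm.place_of(c,n)[:2]:
            print(c,n,round(r["conf"],2),np.round(r["point"]),np.round(onz(cal,r["point"],z),3))
save(ims[0],"side0.png");save(ims[1],"top0.png")
E
```

```text
{'clock': np.float64(0.0), 'joints': array([ 1.093,  0.435,  0.025,  1.574, -0.012,  1.134, -0.075]), 'dq': array([-0.   , -0.001,  0.   , -0.001,  0.001, -0.001,  0.001]), 'joint_efforts': array([-0.0000e+00, -6.6785e+01,  9.8600e-01, -3.1446e+01, -6.0000e-02,
        4.3000e-02,  0.0000e+00]), 'position': array([ 0.229, -0.581,  0.404]), 'ee_rot': array([-3.085e+00, -5.850e-01,  1.000e-03]), 'force': array([-0.072,  0.353,  0.059]), 'ft_torque': array([ 0.015,  0.054, -0.032]), 'gripper_force': np.float64(0.0), 'width': np.float64(1.001)}
[[ 0.931  0.366 -0.001]
 [ 0.366 -0.931  0.001]
 [-0.    -0.002 -1.   ]]
side [[-0.7, 0.43, -0.57, 0.09], [-0.71, -0.42, 0.56, 0.42], [-0.0, 0.8, 0.6, 0.65], [0.0, 0.0, 0.0, 1.0]]
side tumbler 0.62 [296. 162.] [0.658 0.204 0.   ]
side tray_hinge 0.7 [271. 162.] [0.602 0.211 0.125]
side tray_handle 0.88 [319. 196.] [0.461 0.233 0.135]
side tray_handle 0.16 [204. 274.] [ 0.597 -0.077  0.135]
side bowl_floor 0.61 [280. 160.] [0.651 0.201 0.055]
side bowl_floor 0.6 [231. 366.] [ 0.444 -0.234  0.055]
side key_stand 0.84 [274. 312.] [ 0.474 -0.077  0.  
[... 406 characters left out ...]
]
top tumbler 0.92 [210. 152.] [0.66  0.204 0.   ]
top tumbler 0.66 [243. 142.] [0.577 0.23  0.   ]
top tray_hinge 0.72 [226. 133.] [0.598 0.213 0.125]
top tray_handle 0.61 [287. 125.] [0.463 0.226 0.135]
top bowl_floor 0.69 [208. 150.] [0.653 0.196 0.055]
top bowl_floor 0.17 [242. 142.] [0.57  0.214 0.055]
top key_stand 0.74 [277. 269.] [ 0.472 -0.083  0.   ]
top console 0.84 [268. 354.] [ 0.481 -0.297  0.   ]
top keyway 0.97 [269. 360.] [ 0.474 -0.298  0.064]
top keyway 0.61 [242. 140.] [0.569 0.217 0.064]
top jar 0.84 [178. 311.] [ 0.72 -0.21  0.  ]
top jar 0.72 [242. 142.] [0.579 0.231 0.   ]
top loupe 0.63 [193. 410.] [ 0.664 -0.464  0.   ]
top loupe 0.53 [208. 149.] [0.665 0.213 0.   ]
```

View pics/top0.png

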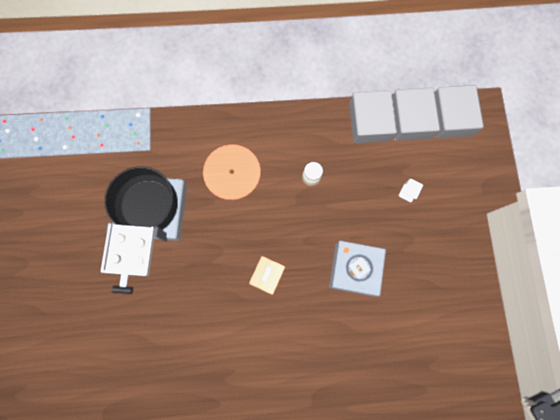

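View pics/side0.png

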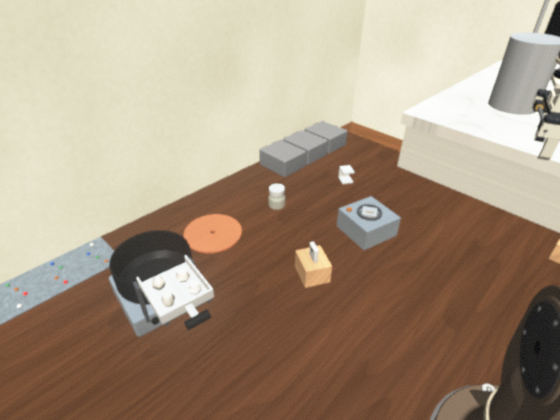

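The top view shows the tumbler at left with the tray handle near row 290, col 123. The key stand is near (275, 268), the console near (268, 358) with its slot diagonal, and the bystanders lie farther ahead. The side view agrees: the key is at (255, 315) and four stones are on the tray. I'll stop over the key and console for a wrist look, then carry on to the handle.

```bash
python3 -m inch '0.15 -0.146 0 0 0.0918; 0.15 -0.146 0 0 0.0918; 0.15 -0.146 0 0 0.0918; 0.15 -0.146 0 0 0.0918; 0.15 -0.146 0 0 0.0918'; python3 -m inch '0.149 -0.146 0 0 0.0918; 0.149 -0.146 0 0 0.0918; 0.149 -0.146 0 0 0.0918; 0.149 -0.146 0 0 0.0918; 0.149 -0.146 0 0 0.0918'
python3 - <<'E'
from h import *
cal=arm.get_calibration("wrist");im=shot("wrist");save(im,"w1.png")
print(np.round(cal["pose"],3).tolist())
for n,z in {"key":.006,"key_stand":0,"keyway":.064,"console":0}.items():
    for r in arm.place_of("wrist",n)[:2]: print(n,round(r["conf"],2),np.round(r["point"]),np.round(onz(cal,r["point"],z),4))
print(np.round(delta([.462,.229,.40]),3))
E
```

```text
clock: 1.7
position: [0.3177, -0.3857, 0.405]
ee_rot: [-3.083, -0.596, -0.003]
force: [0.2, -0.4, -0.3]
width: 1.004
gripper_force: 0.0
clock: 2.2
position: [0.4022, -0.1956, 0.4052]
ee_rot: [-3.084, -0.596, -0.003]
force: [-0.3, -0.3, 0.0]
width: 1.0
gripper_force: 0.0
[[0.373, 0.897, 0.238, 0.465], [-0.928, 0.36, 0.097, -0.17], [0.001, -0.257, 0.966, 0.386], [0.0, 0.0, 0.0, 1.0]]
key 0.82 [ 99. 214.] [ 0.4753 -0.0783  0.006 ]
key_stand 0.62 [104. 215.] [ 0.4706 -0.08    0.    ]
keyway 0.97 [170. 391.] [ 0.4768 -0.2973  0.064 ]
console 0.64 [163. 372.] [ 0.4779 -0.2957  0.    ]
[ 0.215 -0.379  0.004]
```

View pics/w1.png

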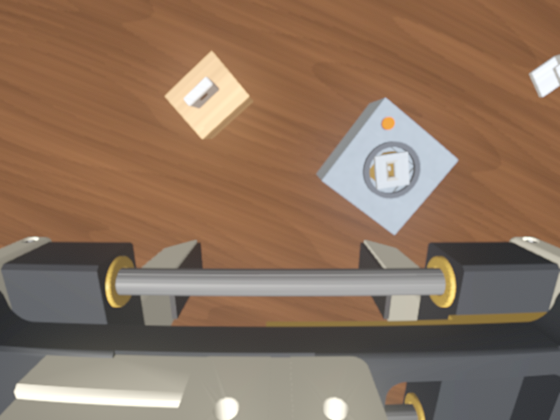

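The wrist view shows the key head at about (93, 203) on its wooden block and the lock's slot at (170, 391). Both agree with the networks. On to the tray handle.

```bash
python3 -m inch '0.11 -0.19 0 0 0.0918; 0.11 -0.19 0 0 0.0918; 0.11 -0.19 0 0 0.0918; 0.11 -0.19 0 0 0.0918; 0.11 -0.19 0 0 0.0918'; python3 -m inch '0.075 -0.19 0 0.12 0.0918; 0.075 -0.19 0 0.24 0.0918; 0.075 -0.19 0 0.36 0.0918; 0.075 -0.19 0 0.48 0.0918; 0.075 -0.19 0 0.48 0.0918'
python3 - <<'E'
from h import *
cal=arm.get_calibration("wrist");im=shot("wrist");save(im,"w2.png")
s=arm.observe();print(np.round(R.from_rotvec(s["ee_rot"]).as_matrix(),3).tolist())
for r in arm.place_of("wrist","tray_handle")[:2]: print(round(r["conf"],2),np.round(r["point"]),np.round(onz(cal,r["point"],.135),4))
for r in arm.place_of("wrist","tray_hinge")[:2]: print(round(r["conf"],2),np.round(r["point"]),np.round(onz(cal,r["point"],.125),4))
for r in arm.silhouettes("wrist","tray_handle")[:1]:
    m=r["region"];print(m.sum())
E
```

```text
clock: 2.95
position: [0.4334, 0.0193, 0.405]
ee_rot: [-3.085, -0.588, -0.002]
force: [0.7, -0.5, 0.8]
width: 0.999
gripper_force: 0.0
clock: 3.45
position: [0.4339, 0.2222, 0.4047]
ee_rot: [-3.136, 0.174, -0.0]
force: [-0.2, -0.2, -0.3]
width: 0.999
gripper_force: 0.0
[[0.994, -0.105, 0.0], [-0.105, -0.994, 0.003], [0.0, -0.003, -1.0]]
0.94 [188. 266.] [0.4588 0.2318 0.135 ]
0.9 [ 14. 270.] [0.5955 0.2119 0.125 ]
15575
```

View pics/w2.png

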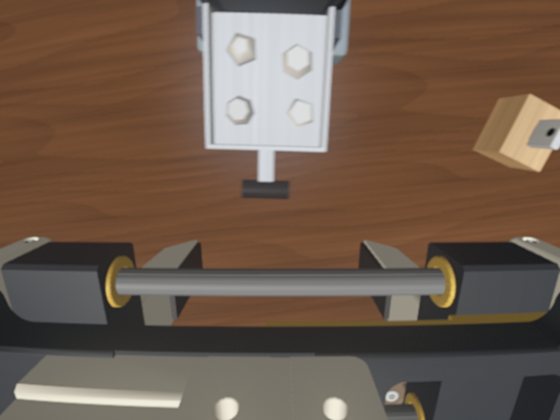

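The wrist view shows the handle bar centred at (188, 266) and lined up with the fingers, with the stones on the tray above it. I'll go down over it and pinch its ends.

```bash
python3 -m inch '0.0255 -0.011 0.03 0.02 0.07; 0.0255 -0.011 0.07 0.02 0.07; 0.0255 -0.011 0.11 0.02 0.07; 0.0255 -0.011 0.11 0.02 0.07; 0.0255 -0.011 0.11 0.02 0.03' 20; python3 -m inch '0 0 0 0 0.03; 0 0 0 0 0.03; 0 0 0 0 0.03;0 0 0 0 0.03;0 0 0 0 0.03'
```

```text
clock: 4.15
position: [0.4604, 0.2275, 0.2951]
ee_rot: [3.134, -0.2, -0.002]
force: [1.0, 0.5, 0.3]
width: 0.717
gripper_force: 0.0
clock: 4.65
position: [0.4603, 0.2303, 0.2961]
ee_rot: [-3.133, 0.196, -0.004]
force: [0.7, 4.2, 7.9]
width: 0.432
gripper_force: 20.0
```

```bash
python3 -m inch '0.003 0 -0.0207 0 0.03; 0.0091 0 -0.0407 0 0.03; 0.0182 0 -0.0595 0 0.03; 0.0299 0 -0.0768 0 0.03; 0.0299 0 -0.0768 0 0.03'; python3 -m inch '0.0092 0 -0.0104 0 0.03; 0.0194 0 -0.0199 0 0.03; 0.0305 0 -0.0283 0 0.03; 0.0424 0 -0.0356 0 0.03; 0.0549 0 -0.0416 0 0.03';  python3 -m inch '0 0 0 0 0.03;0 0 0 0 0.03;0 0 0 0 0.03;0 0 0 0 0.03;0 0 0 0 0.03'
python3 - <<'E'
from h import *
a=shot("side");b=shot("top");w=shot("wrist")
for c in("side","top"):
    print(c,[(round(r["conf"],2),np.round(r["point"]).tolist()) for r in arm.look_for(c,"stone0")])
im=np.hstack([a[180:380,60:330],b[130:330,60:330]]);im=cv2.resize(im,None,fx=1.45,fy=1.45)
w=cv2.resize(w,(392,294));o=np.zeros((294+im.shape[0],im.shape[1],3),np.uint8);o[:im.shape[0]]=im;o[im.shape[0]:,:392]=w
save(o,"p3.png")
E
```

```text
clock: 5.15
position: [0.4899, 0.2262, 0.3737]
ee_rot: [-3.133, 0.197, -0.002]
force: [-3.0, 5.2, 0.9]
width: 0.432
gripper_force: 20.0
clock: 5.65
position: [0.543, 0.2192, 0.4136]
ee_rot: [3.135, -0.195, -0.003]
force: [-4.0, 2.0, 1.6]
width: 0.437
gripper_force: 20.0
clock: 6.15
position: [0.5433, 0.2191, 0.4137]
ee_rot: [-3.135, 0.195, 0.0]
force: [-2.1, 1.6, 5.3]
width: 0.432
gripper_force: 20.0
side []
top [(0.52, [214.0, 163.0])]
```

View pics/p3.png

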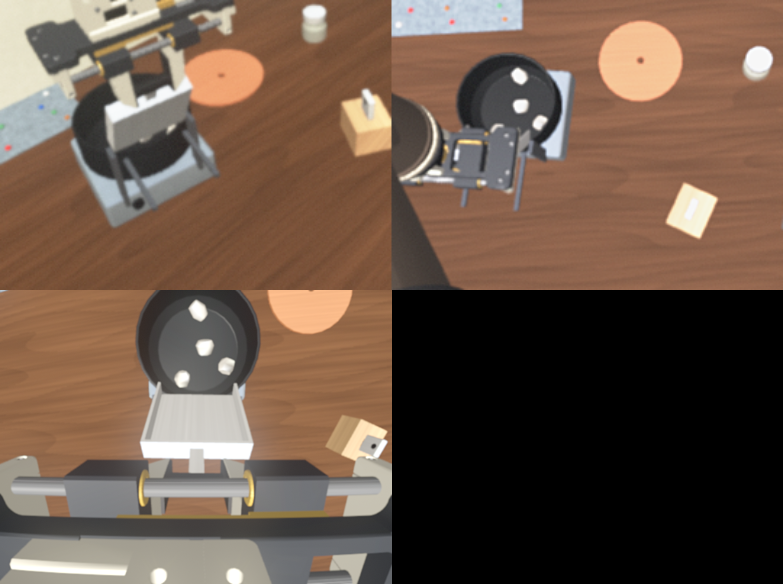

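The crops show all four stones in the bowl and the tray empty and tipped. I'll let go, rise, and go to the key.

```bash
python3 -m inch '0 0 0 0 0.0918;0 0 0 0 0.0918;0 0 0 0 0.0918;0 0 -0.04 0 0.0918;0 0 -0.08 0 0.0918'
python3 - <<'E'
from h import *
s=arm.observe();print(np.round(s["joints"],2),s["width"])
a=np.radians(-25);print(np.round(delta([.475-.05*np.cos(a),-.078-.05*np.sin(a),.34]),3), s["position"])
E
```

```text
clock: 6.9
position: [0.5437, 0.2181, 0.4929]
ee_rot: [3.134, -0.197, -0.005]
force: [0.7, -0.1, 0.6]
width: 0.818
gripper_force: 0.0
[-0.17  0.35 -0.42  1.51  0.15  1.32 -2.3 ] 0.8182114394528822
[-0.078  0.287  0.154] [0.54370618 0.21805751 0.4928839 ]
```

```bash
python3 -m inch '-0.03 0.05 0 0 0.0918;-0.05 0.1 0 0 0.0918;-0.06 0.15 0.02 0 0.0918;-0.07 0.2 0.05 0 0.0918;-0.078 0.245 0.09 0 0.0918';  python3 -m inch '0 0.042 0.02 0.15 0.0918;0 0.042 0.064 0.3 0.0918;0 0.042 0.064 0.31 0.0918;0 0.042 0.064 0.31 0.0918'
cat > m.py <<'E'
from h import *
import sys
def look(names,png=None):
    s=arm.observe();cal=arm.get_calibration("wrist");im=shot("wrist")
    M=R.from_rotvec(s["ee_rot"]).as_matrix()
    print("pos",np.round(s["position"],4),"toolx deg",round(np.degrees(np.arctan2(M[1,0],M[0,0])),2),"j7",round(s["joints"][6],2))
    if png: save(im,png)
    for n,z in names.items():
        for r in arm.place_of("wrist",n)[:1]: print(n,round(r["conf"],2),np.round(r["point"],1),np.round(onz(cal,r["point"],z),4))
    return s,cal,im
def rectdir(cal,m,z):
    c=cv2.findContours(m.astype(np.uint8),cv2.RETR_EXTERNAL,cv2.CHAIN_APPROX_NONE)[0];c=max(c,key=cv2.contourArea)[:,0]
    P=np.array([onz(cal,(p[1],p[0]),z)[:2] for p in c],np.float32)
    return cv2.minAreaRect(P*1000)
E
python3 - <<'E'
from m import *
s,cal,im=look({"key":.006,"key_stand":0},"w4.png")
for n,z in(("key",.086),("key_stand",.05)):
    for r in arm.silhouettes("wrist",n)[:1]: print(n,r["conf"],rectdir(cal,r["region"],z))
E
```

```text
clock: 7.4
position: [0.4434, 0.0097, 0.4246]
ee_rot: [3.135, -0.198, 0.004]
force: [0.8, 0.0, -0.5]
width: 1.0
gripper_force: 0.0
clock: 7.8
position: [0.4392, -0.0293, 0.3608]
ee_rot: [-3.069, 0.67, 0.003]
force: [0.5, 0.8, 0.7]
width: 1.002
gripper_force: 0.0
pos [ 0.4392 -0.0293  0.3608] toolx deg -24.65 j7 -2.13
key 0.82 [148.8 311.2] [ 0.4718 -0.0839  0.006 ]
key_stand 0.6 [148.2 306.6] [ 0.4741 -0.0799  0.    ]
key 0.7 ((475.3182373046875, -78.38935089111328), (12.331092834472656, 30.414188385009766), 64.8337173461914)
key_stand 0.65 ((474.6080017089844, -80.33661651611328), (61.306270599365234, 69.79916381835938), 61.68429946899414)
```

View pics/w4.png

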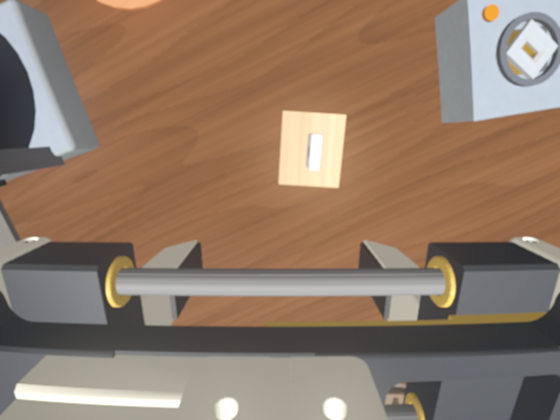

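The wrist view shows the block at (150, 312) with the key head at (152, 315), turned about 3° from the tool axis. The lock slot shows at upper right, near (50, 530). Grasping the key now.

```bash
python3 -m inch '0.0533 0.0303 0.02 0.05 0.05;0.0533 0.0303 0.06 0.05 0.05;0.0533 0.0303 0.1 0.05 0.05;0.0533 0.0303 0.12 0.05 0.05;0.0533 0.0303 0.127 0.05 0.05' 30; python3 -m inch '0 0 0 0 0.0;0 0 0 0 0.0;0 0 0 0 0;0 0 0 0 0;0 0 0 0 0'; python3 -m inch '0 0 0 0 0'
```

```text
clock: 8.55
position: [0.4745, -0.0796, 0.232]
ee_rot: [3.05, -0.753, -0.004]
force: [0.9, 0.9, 0.7]
width: 0.615
gripper_force: 0.0
clock: 9.05
position: [0.4749, -0.0799, 0.2341]
ee_rot: [-3.05, 0.755, -0.002]
force: [0.1, -0.3, -0.6]
width: 0.176
gripper_force: 0.0
clock: 9.15
position: [0.4749, -0.0799, 0.2338]
ee_rot: [-3.05, 0.755, -0.001]
force: [-0.6, 0.6, 5.0]
width: 0.106
gripper_force: 30.0
```

```bash
python3 -m inch '0 0 -0.04 0 0;0 0 -0.08 0 0;0 0 -0.1 0 0;0.02 0.045 -0.1 0 0;0.043 0.08 -0.1 0 0'; python3 -m inch '0 0.05 0 0 0;0 0.1 0 0 0;0 0.111 0 0 0;0 0.111 0 0 0'
python3 - <<'E'
from m import *
s,cal,im=look({"keyway":.064,"console":0},"x.png")
for n in("console","keyway"):
    for r in arm.silhouettes("wrist",n)[:1]: print(n,r["conf"],rectdir(cal,r["region"],.06))
p=onz(cal,(0,0),.064)
save(cv2.resize(im,(784,588)),"w5.png");np.save("cal5.npy",cal,allow_pickle=True)
E
```

```text
clock: 9.65
position: [0.4751, -0.1714, 0.3345]
ee_rot: [3.05, -0.751, 0.003]
force: [1.0, 0.4, 0.1]
width: 0.109
gripper_force: 30.0
clock: 10.05
position: [0.4222, -0.271, 0.3333]
ee_rot: [3.047, -0.762, -0.001]
force: [-0.2, -0.2, -0.2]
width: 0.107
gripper_force: 30.0
pos [ 0.4222 -0.271   0.3333] toolx deg -28.09 j7 -1.66
keyway 0.74 [142.9 276.1] [ 0.4775 -0.2981  0.064 ]
console 0.57 [140.5 274.2] [ 0.4794 -0.2961  0.    ]
console 0.91 ((477.36029052734375, -298.2923889160156), (109.83638763427734, 109.7686996459961), 75.72887420654297)
keyway 0.76 ((477.3315124511719, -297.95013427734375), (62.848793029785156, 62.839942932128906), 61.92495346069336)
```

View pics/w5.png

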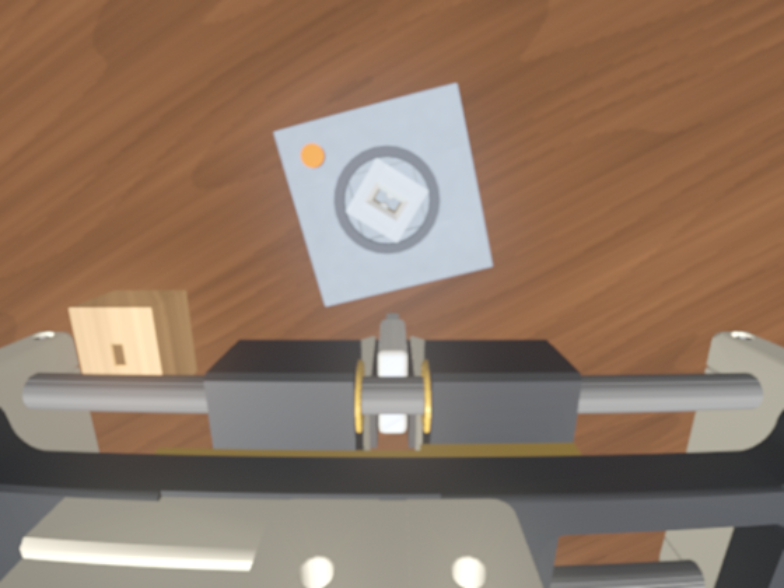

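The slot sits at (142, 276) in the raw picture, running from upper left to lower right. That puts it at a world angle of about 30°, matching console yaw + 45°. The key is centred in the grip. I'll turn the key to the slot and move over it.

```bash
python3 -m inch '0.02 0 0 -0.14 0;0.05 -0.002 0 -0.28 0;0.0614 -0.0022 0 -0.42 0;0.0614 -0.0022 0 -0.56 0;0.0614 -0.0022 0 -0.7 0'; python3 -m inch '0 0 0 -0.14 0;0 0 0 -0.28 0;0 0 0 -0.326 0;0 0 0 -0.326 0'
python3 - <<'E'
from m import *
s=arm.observe();M=R.from_rotvec(s["ee_rot"]).as_matrix();print(M.round(3).tolist(),np.degrees(np.arctan2(M[1,0],M[0,0])),s["position"],delta([.4774,-.298,.275]))
c=arm.get_calibration("side");im=shot("side");r=arm.place_of("side","key")
print(r); rk=ray(c,r[0]["point"]) if r else None
if r: print(onz(c,r[0]["point"],s["position"][2]-.221))
E
```

```text
clock: 10.8
position: [0.4802, -0.2942, 0.3331]
ee_rot: [-3.121, -0.35, -0.0]
force: [-0.9, 0.6, -0.4]
width: 0.111
gripper_force: 30.0
clock: 11.2
position: [0.4796, -0.2944, 0.3333]
ee_rot: [-3.026, -0.843, -0.0]
force: [0.6, 0.3, -1.2]
width: 0.111
gripper_force: 30.0
[[0.856, 0.517, 0.0], [0.517, -0.856, 0.001], [0.0, -0.0, -1.0]] 31.12535206056408 [ 0.47962478 -0.29444026  0.3332975 ] [-0.00376792  0.00192231  0.05829517]
[{'point': [180.4, 345.2], 'conf': 0.74}, {'point': [194.9, 370.6], 'conf': 0.44}]
[ 0.56463315 -0.30171024  0.1122975 ]
```

```bash
python3 -m inch '-0.0038 0.0019 0.02 0 0;-0.0038 0.0019 0.04 0 0;-0.0038 0.0019 0.049 0 0;-0.0038 0.0019 0.055 0 0;-0.0038 0.0019 0.058 0 0'
python3 - <<'E'
from m import *
s=arm.observe();print(np.round(s["position"],4),s["force"],s["ft_torque"])
a=shot("side");c=a[150:260,310:430];w=shot("wrist")[100:330,180:400]
o=np.hstack([cv2.resize(c,(480,440)),cv2.resize(w,(320,440))])[:, :800];save(o,"p6.png")
E
```

```text
clock: 11.8
position: [0.477, -0.2989, 0.2752]
ee_rot: [-3.027, -0.839, 0.0]
force: [-0.7, 0.1, -0.6]
width: 0.107
gripper_force: 30.0
[ 0.477  -0.2989  0.2752] [-0.6594563   0.05894375 -0.64693719] [-0.01411181 -0.04593189  0.0207081 ]
```

View pics/p6.png

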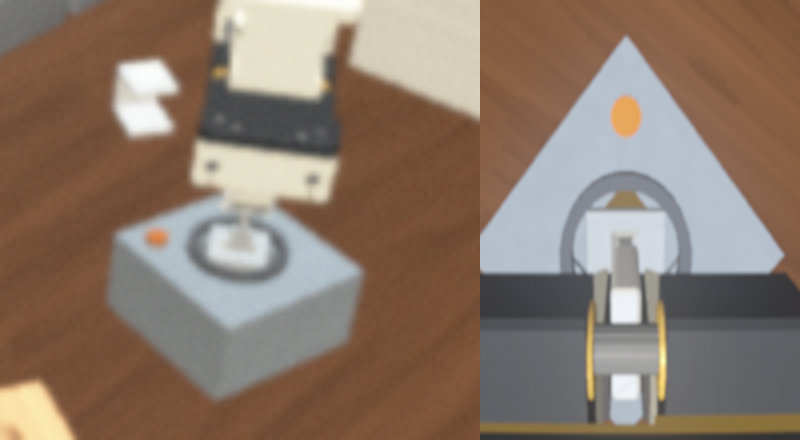

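The crops show the blade entering the slot squarely with no contact force. I'll push past the pins with small twists and a firmer grip.

```bash
python3 -m inch '0 0 0.002 0.07 0;0 0 0.004 -0.07 0;0 0 0.006 0.07 0;0 0 0.008 -0.07 0;0 0 0.01 0 0' 50; python3 -m inch '0 0 0.002 0.07 0;0 0 0.004 -0.07 0;0 0 0.006 0.07 0;0 0 0.008 -0.07 0;0 0 0.01 0 0'
```

```text
clock: 12.4
position: [0.4774, -0.2993, 0.2667]
ee_rot: [3.024, 0.846, 0.003]
force: [0.2, 0.5, 3.6]
width: 0.106
gripper_force: 50.0
clock: 12.9
position: [0.4772, -0.2992, 0.2566]
ee_rot: [3.024, 0.846, 0.002]
force: [-1.3, 2.0, 3.6]
width: 0.106
gripper_force: 50.0
```

```bash
python3 -m inch '0 0 0.002 0.07 0;0 0 0.004 -0.07 0;0 0 0.006 0.07 0;0 0 0.008 -0.07 0;0 0 0.009 0 0'; python3 -m inch '0 0 0.002 0.07 0;0 0 0.003 -0.07 0;0 0 0.003 0 0; 0 0 0.003 0 0'
```

```text
clock: 13.4
position: [0.4775, -0.2993, 0.2479]
ee_rot: [3.024, 0.846, 0.003]
force: [-2.8, 1.1, 13.6]
width: 0.105
gripper_force: 50.0
clock: 13.8
position: [0.4778, -0.2989, 0.2476]
ee_rot: [3.025, 0.835, 0.004]
force: [-9.3, 5.4, 36.3]
width: 0.105
gripper_force: 50.0
```

Hard stop at the expected home height. I'll ease the push a little, then turn clockwise.

```bash
python3 -m inch '0 0 -0.002 0 0;0 0 -0.002 0.12 0;0 0 -0.002 0.26 0;0 0 -0.002 0.4 0;0 0 -0.002 0.54 0' 60; python3 -m inch '0 0 0 0.14 0;0 0 0 0.28 0;0 0 0 0.42 0;0 0 0 0.56 0;0 0 0 0.7 0'
python3 - <<'E'
from m import *
s=arm.observe();M=R.from_rotvec(s["ee_rot"]).as_matrix();print(np.degrees(np.arctan2(M[1,0],M[0,0])),s["ft_torque"],s["force"],s["position"],s["joints"][6])
E
```

```text
clock: 14.3
position: [0.4775, -0.2987, 0.2479]
ee_rot: [3.141, -0.007, 0.004]
force: [-4.2, 5.2, 17.0]
width: 0.106
gripper_force: 60.0
clock: 14.8
position: [0.4777, -0.2981, 0.2479]
ee_rot: [-2.948, 1.082, -0.004]
force: [-5.0, 5.7, 18.5]
width: 0.108
gripper_force: 60.0
-40.32436371170311 [1.91539742 1.00326503 0.19483569] [-4.997457    5.72670612 18.45900425] [ 0.47765723 -0.29812415  0.2478566 ] -1.818005402324959
```

```bash
python3 -m inch '0 0 0 0.12 0;0 0 0 0.24 0;0 0 0 0.36 0;0 0 0 0.42 0;0 0 0 0.42 0'
python3 - <<'E'
from m import *
s=arm.observe();M=R.from_rotvec(s["ee_rot"]).as_matrix();print(np.degrees(np.arctan2(M[1,0],M[0,0])),s["ft_torque"],s["force"],s["position"],s["joints"][6])
E
python3 -m inch '0 0 0 0.05 0;0 0 0 0.09 0;0 0 0 0.09 0;0 0 0 0.09 0'
python3 - <<'E'
from m import *
s=arm.observe();M=R.from_rotvec(s["ee_rot"]).as_matrix();print(np.degrees(np.arctan2(M[1,0],M[0,0])),s["ft_torque"],s["force"],s["position"],s["joints"][6])
a=shot("side");c=a[150:260,310:430];w=shot("wrist")[100:330,180:400];t=shot("top")
o=np.hstack([cv2.resize(c,(400,367)),cv2.resize(w,(350,367))]);t=cv2.resize(t[150:330,80:420],(750,233) ) if 0 else np.pad(cv2.resize(t[150:300,80:220],(233,233)),((0,0),(0,517),(0,0)))
save(np.vstack([o,t])[:600],"p7.png")
E
```

```text
clock: 15.3
position: [0.478, -0.298, 0.2479]
ee_rot: [-2.66, 1.668, -0.003]
force: [-3.3, 7.0, 19.2]
width: 0.105
gripper_force: 60.0
-64.16958842566589 [1.98272266 0.81798152 0.17113562] [-3.25009187  6.95932965 19.20916496] [ 0.47795213 -0.29797495  0.24785674] -2.154446348216093
clock: 15.7
position: [0.478, -0.298, 0.2479]
ee_rot: [-2.584, 1.782, -0.003]
force: [-2.9, 6.2, 18.7]
width: 0.106
gripper_force: 60.0
-69.19983939584264 [2.04163273 0.74746374 0.18639228] [-2.90572713  6.21341738 18.6998031 ] [ 0.47796073 -0.29797224  0.24785222] -2.225055344838948
```

View pics/p7.png

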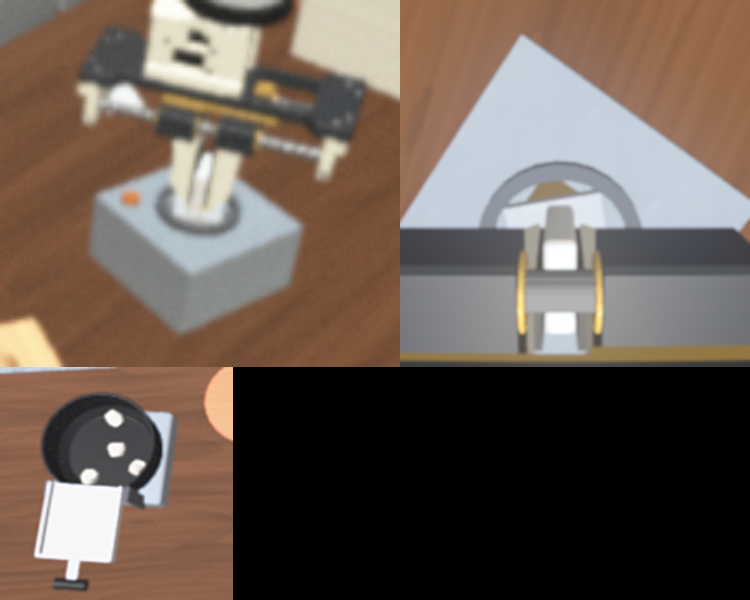

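The crops show the key still square between the pads at about 100° of turn, the head down on the lock and all four stones in the bowl. I'll nudge on to feel for the stop.

```bash
python3 -m inch '0 0 0 0.03 0;0 0 0 0.06 0;0 0 0 0.06 0;0 0 0 0.06 0'
python3 - <<'E'
from m import *
s=arm.observe();M=R.from_rotvec(s["ee_rot"]).as_matrix();print(np.degrees(np.arctan2(M[1,0],M[0,0])),s["ft_torque"],s["force"],s["position"],s["joints"])
E
```

```text
clock: 16.25
position: [0.4779, -0.298, 0.2478]
ee_rot: [-2.529, 1.859, -0.003]
force: [-3.3, 6.7, 18.8]
width: 0.104
gripper_force: 60.0
-72.63838066262613 [2.11486053 0.79529204 0.1878508 ] [-3.26883755  6.74170827 18.76596427] [ 0.47794216 -0.2979941   0.24783524] [ 0.36138594  0.5143554   0.14145841  1.90339066 -0.10804128  0.7286634
 -2.27325836]
```

```bash
python3 -m inch '0 0 0 0.03 0;0 0 0 0.06 0;0 0 0 0.08 0;0 0 0 0.08 0'
python3 - <<'E'
from m import *
s=arm.observe();M=R.from_rotvec(s["ee_rot"]).as_matrix();print(np.degrees(np.arctan2(M[1,0],M[0,0])),s["ft_torque"],s["force"],s["position"],s["width"])
im=shot("wrist");t=shot("top");z=[(r["conf"],r["point"]) for r in arm.look_for("top","stone0")];print(z)
save(cv2.resize(im[120:330,160:400],(800,600),interpolation=cv2.INTER_CUBIC),"w8.png")
E
```

```text
clock: 16.65
position: [0.478, -0.298, 0.2478]
ee_rot: [-2.453, 1.959, -0.003]
force: [-2.4, 6.4, 18.1]
width: 0.111
gripper_force: 60.1
-77.21673951039409 [1.98355083 0.59077701 0.42662543] [-2.40873881  6.4248256  18.13572535] [ 0.47804343 -0.29795635  0.24782175] 0.11075856791522946
[(0.64, [201.3, 150.5]), (0.51, [215.2, 164.4])]
```

View pics/w8.png

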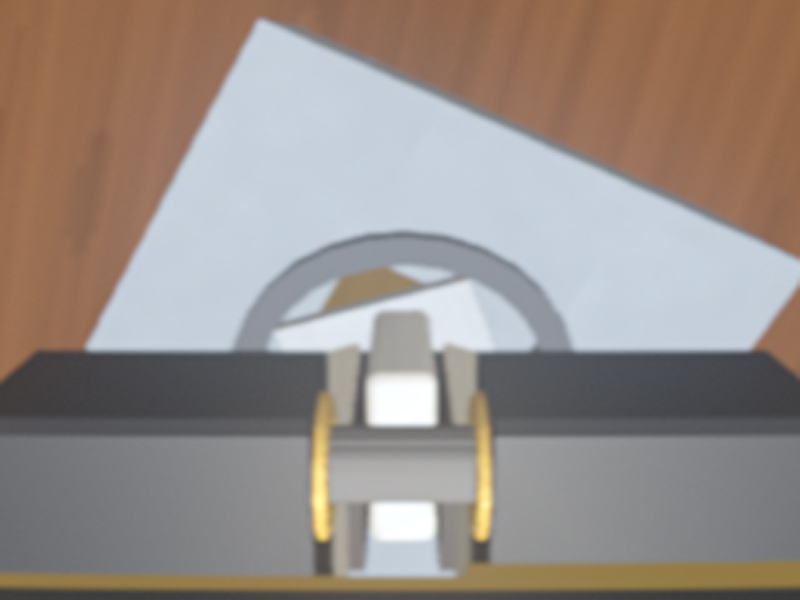

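The torque jumped from 0.19 to 0.43 N m, so the stop is reached. The picture shows the key still square in the grip with its head on the plate. Handing in.

```bash
python3 -c "
from cell import arm
print(arm.sign_off())"
```

```text
the job is handed in; nothing more can be done
None
```

I handed the job in with all four stones in the bowl and the key home in the lock, gripped at 60 N at its clockwise stop. No verdict came back; the stop is judged from a torque jump (0.19 to 0.43 N m), and I never touched the copper disc, jar or loupe.

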